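# Sort returned pipettes by their plunger springs

### The arm

A 6-joint arm with a two-finger parallel gripper is mounted at the origin on the work surface; the furniture and walls round the work are solid. World frame = base frame: x ahead of the robot, y to its left, z up, the work surface at z = 0. Lengths are in m, angles in rad, forces in N, time in s.
With the tool pointing down it reaches from about 0.425 to 0.95 m from the base axis. Payload 3.5 kg.
Tool frame: the origin (TCP) lies between the finger pads; the fingertips stand 19 mm ahead of it and the grasp point (between the pads) is the TCP; z points along the fingers, y is the line along which they close (so a half turn about z gives the same grasp; the last joint's range is limited). The gripper opens to 85 mm and grips with 20 to 120 N. Pads are 22 mm wide; open, the fingers measure 114 mm over their backs; the gripper's body (76 mm by 85 mm) begins 54 mm behind the grasp point. The pads swing forward as they close: fully open they stand 13 mm farther back than shut.
Start: joints at [1.024, 0.286, 1.577, -0, 1.279, -0.15], TCP at [0.261, 0.623, 0.25] pointing down, gripper open.
Joint ranges: [-2.77, 2.77], [-0.9, 2.22], [0.21, 2.48], [-1.53, 4.67], [0.24, 2.81], [-2.84, 2.84]. Speed limits (rad/s): [2.79, 2.79, 3.14, 3.14, 3.14, 3.14].

### API

Orientations are given as a unit quaternion [x, y, z, w].
In Python, from plant import get_state, cams, ctrl gives the robot as it stands. The module is installed in compiled form; this text tells all that it offers.
- The arm moves only by the tool jog_arm, never from a script. Its argument "deltas" is text: rows parted by semicolons, each of 6 numbers parted by spaces: the shift along the world's x, y, z normalised to -1 to 1, where 1 is 0.02 m, then the turn, a rotation vector about the world's x, y, z normalised to -1 to 1, where 1 is 0.1 rad. In form: x y z ax ay az; .... A call has 1 to 20 rows; each row shifts and turns the commanded pose from where the row before left it; what a row does not reach is not made up. A row lasts 1/8 s, in which the tool goes at most 62.5 mm and 10.7 degrees, less where a joint would pass 70% of its speed; a pose out of reach is approached as far as the arm can. A call with a number of a shift or a turn outside -1 to 1 is refused whole. A call with a gripper value outside its range is refused whole. "gripper" is the opening, from 0 (shut) to 1 (fully open), set as the call begins (left out, the last holds). The fingers move at their own pace and stop on an object; "squeeze" is the grip in N (left out, the last holds). Time passes only in rows, so rows that do not move let the fingers close. It gives the time, the measured TCP pose, the force, the opening and the grip force at its end, in the units of the state.
- get_state(): the state, without advancing time (a new reading comes with each control period).
- cams.read_camera(name): name is "scene" or "top" or "wrist"; returns a dict with "color" (420x560x3 uint8, blue, green, red), "vfov" (degrees; the focal length in pixels is half the picture's height over the tangent of half this angle, whatever the lens; pixels are square), "cx", "cy" (the principal point, pixels), "rvec" (rotation vector, rad) and "tvec" (3), from world to camera coordinates, as OpenCV has them. Camera axes: x right, y down, z forward; pixel columns grow to the right and rows downward; lengths in m; the calibration is good to about 2 mm. A picture is of the moment at which its call begins. There is no depth.
- ctrl.sign_off(): hands the job in; it is judged then, once.
The state is a dict: "time": time; "qpos": joint angles; "dq": joint speeds; "joint_efforts": joint torques, N m; "eef_pos": TCP position; "tcp_rot": TCP orientation; "contact_force": force on the tool from outside, world axes, zero at the start; "wrist_torque": the same for the moment, N m; "opening": opening from 0.0 (shut) to 1.0 (fully open); "finger_force": force on a finger pad.
Only numpy, scipy, OpenCV 4.12 (cv2) and the standard library are available. Lean on these libraries where they do the work, as an engineer would, in place of code of your own. Each camera call takes 0.05 s, during which the arm holds its last target. There are 200 camera calls.

### The job

Three pipettes have come back to the drying rack and some of them may have a tired plunger spring: press the plungers to feel which. Hang every pipette with a sound, stiff spring on a free cradle of the hanging stand and stand every one with a tired, weak spring, nozzle down, in the steel beaker for service. Let no pipette fall over, and leave the bottle and the timer where they are and the beaker upright.

Things in the scene. Friction and masses are not known exactly. Their poses are not given: they have to be found in the camera images.
- pipette_1: one of three pipettes that look alike, grey, 183 mm long, 120 g. Origin at the nozzle's lower end, z up along it, x to the finger rest. Barrel up to 18 mm thick; shoulder: 36 mm ball centred at z = 128 mm; head, z = 126 to 160: flat sides 33 mm apart across y (grip here), 36 mm across x; finger rest: hook at the back, out to x = 40, z = 139 to 159. Any number of the three may be tired
- pipette_2: another pipette, alike in all but perhaps the spring; same frame and sizes as pipette_1
- pipette_3: another pipette, alike in all but perhaps the spring; same frame and sizes as pipette_1
- pipette_1_button (a point): middle of the top of the plunger's round push button (22 mm wide, 183 mm above the nozzle end, 23 mm above the head). It goes down 12 mm against the return spring: a sound one takes about 4 N to start and 13 N fully home, a tired one almost nothing to start and 4.5 N fully home, and it holds the button 0.2 mm short of its top stop, too little to see
- pipette_2_button (a point): the same point of pipette_2
- pipette_3_button (a point): the same point of pipette_3
- pipette_1_shoulder (a point): centre of the round shoulder of pipette_1 (128 mm above its nozzle end)
- pipette_2_shoulder (a point): centre of the round shoulder of pipette_2 (128 mm above its nozzle end)
- pipette_3_shoulder (a point): centre of the round shoulder of pipette_3 (128 mm above its nozzle end)
- pipette_1_nozzle (a point): lower end of the nozzle of pipette_1
- pipette_2_nozzle (a point): lower end of the nozzle of pipette_2
- pipette_3_nozzle (a point): lower end of the nozzle of pipette_3
- rack: white drying rack, fixed, 80 x 260 mm, origin under its centre; the pipettes stand at its y = -90, 0, +90 mm, x nearly along its x. Their shoulders rest on 24 mm holes of the upper shelf (top 128 mm above the bench), barrels pass 18 mm holes of the lower (50 to 55 mm), nozzles end 13 mm above the bench. Lift straight up by 120 mm to clear it
- stand: hanging stand, fixed: base 150 x 270 x 12 mm, origin under the cradles' dips; cross bar at x = 55 mm, top 151 mm high; three wire cradles at y = 95, 0, -95 mm. Each is a pair of 6 mm wires, 24 mm clear apart, open to -x: from the dip (x = 0, wire axis 137 mm high) they rise at 32 degrees to the tips (x = -48, 167 mm high). The barrel goes between them, upright, in and down along the slope
- cradle_1 (a point): left (y = +95 mm) cradle of the stand: where the centre of a hung pipette's shoulder comes to rest (152 mm above the bench, the nozzle end then 24 mm above it); axes as the stand's
- cradle_2 (a point): middle cradle of the stand: where the centre of a hung pipette's shoulder comes to rest (152 mm above the bench, the nozzle end then 24 mm above it); axes as the stand's
- cradle_3 (a point): right (y = -95 mm) cradle of the stand: where the centre of a hung pipette's shoulder comes to rest (152 mm above the bench, the nozzle end then 24 mm above it); axes as the stand's
- beaker: stainless steel beaker, loose, 450 g, round, 90 mm outside and 84 mm inside diameter, lip 96 mm, 120 mm high, floor 4 mm thick; origin under its centre. A pipette let go with its nozzle on the floor leans on the rim
- spare_bottle: bystander: white bottle with black cap, 50 mm in diameter, 117 mm high, loose; origin under its centre
- timer: bystander: small flat white timer, 62 x 62 x 19 mm, loose; origin under its centre

How it is judged:
At the end, for the whole second after the job is handed in: Each pipette whose spring holds the button at its top stop hangs at rest in a cradle (shoulder within 12 mm, within 0.25 rad of upright); each whose button rests lower (tired) is at rest in the beaker, nozzle inside and under 30 mm above its underside; beaker upright within 0.1 rad (((z of pipette_1_button in the frame of pipette_1 above 0.1829 m and ((distance between pipette_1_shoulder and cradle_1 below 0.012 m or distance between pipette_1_shoulder and cradle_2 below 0.012 m or distance between pipette_1_shoulder and cradle_3 below 0.012 m) and angle between pipette_1's own z axis and vertical below 0.25 rad and linear speed of pipette_1 below 0.03 m/s)) or (z of pipette_1_button in the frame of pipette_1 below 0.1829 m and (x of pipette_1_nozzle in the frame of beaker between -0.044 and 0.044 m and y of pipette_1_nozzle in the frame of beaker between -0.044 and 0.044 m and z of pipette_1_nozzle in the frame of beaker between -0.005 and 0.03 m and linear speed of pipette_1 below 0.03 m/s))) and ((z of pipette_2_button in the frame of pipette_2 above 0.1829 m and ((distance between pipette_2_shoulder and cradle_1 below 0.012 m or distance between pipette_2_shoulder and cradle_2 below 0.012 m or distance between pipette_2_shoulder and cradle_3 below 0.012 m) and angle between pipette_2's own z axis and vertical below 0.25 rad and linear speed of pipette_2 below 0.03 m/s)) or (z of pipette_2_button in the frame of pipette_2 below 0.1829 m and (x of pipette_2_nozzle in the frame of beaker between -0.044 and 0.044 m and y of pipette_2_nozzle in the frame of beaker between -0.044 and 0.044 m and z of pipette_2_nozzle in the frame of beaker between -0.005 and 0.03 m and linear speed of pipette_2 below 0.03 m/s))) and ((z of pipette_3_button in the frame of pipette_3 above 0.1829 m and ((distance between pipette_3_shoulder and cradle_1 below 0.012 m or distance between pipette_3_shoulder and cradle_2 below 0.012 m or distance between pipette_3_shoulder and cradle_3 below 0.012 m) and angle between pipette_3's own z axis and vertical below 0.25 rad and linear speed of pipette_3 below 0.03 m/s)) or (z of pipette_3_button in the frame of pipette_3 below 0.1829 m and (x of pipette_3_nozzle in the frame of beaker between -0.044 and 0.044 m and y of pipette_3_nozzle in the frame of beaker between -0.044 and 0.044 m and z of pipette_3_nozzle in the frame of beaker between -0.005 and 0.03 m and linear speed of pipette_3 below 0.03 m/s))) and angle between beaker's own z axis and vertical below 0.1 rad); the robot touches nothing.
It fails at once if a pipette falls over (angle between any of pipette_1, pipette_2, pipette_3's own z axis and vertical above 1.2 rad).
It fails at once if the bottle or the timer is moved by more than 30 mm (distance of any of spare_bottle, timer from where it was at the start of the episode above 0.03 m).
It fails at once if the beaker is tipped over (angle between beaker's own z axis and vertical above 0.5 rad).
It also fails if it takes over 72 s, if anything falls off the work surface, if the arm or the gripper's body presses on something with over 40 N, if the wrist force passes 120 N, or if a joint passes its speed limit or range.

## Working session

There is one attempt and no reset: what is moved stays moved. The work goes in short steps, Python scripts to look and compute and a tool call to move; the robot and the scene stay as the last step left them, time stands still between calls to the robot, and variables do not carry over. Pictures are saved under pics/ and viewed, at most 12 in all, crops included, and the job is handed in when it is done.

Besides the shell and the picture viewer there is one more tool, called by a JSON object that holds its "api" and its "payload", one argument or row to a line. jog_arm: Moves the arm, as the interface text tells. Its arguments: {"type":"object","properties":{"deltas":{"type":"string"},"gripper":{"type":"number"},"squeeze":{"type":"number"}},"required":["deltas"]}

```bash
mkdir -p pics; cat > h.py <<'E'
import numpy as np, cv2
from plant import get_state, cams, ctrl
def cam(n):
    c=cams.read_camera(n); im=c["color"]; h,w=im.shape[:2]
    f=h/2/np.tan(np.radians(c["vfov"])/2)
    K=np.array([[f,0,c["cx"]],[0,f,c["cy"]],[0,0,1]]); R=cv2.Rodrigues(np.array(c["rvec"],float))[0]; t=np.array(c["tvec"],float).ravel()
    return im,K,R,t
def ray(c,u,v):
    _,K,R,t=c; d=R.T@np.linalg.solve(K,[u,v,1]); return -R.T@t,d
def onz(c,u,v,z):
    o,d=ray(c,u,v); return o+d*(z-o[2])/d[2]
def proj(c,p):
    q=c[1]@(c[2]@np.array(p)+c[3]); return q[:2]/q[2]
def tri(a,pa,b,pb):
    o1,d1=ray(a,*pa);o2,d2=ray(b,*pb); d1/=np.linalg.norm(d1);d2/=np.linalg.norm(d2)
    s=np.linalg.lstsq(np.c_[d1,-d2],o2-o1,rcond=None)[0]; p,q=o1+s[0]*d1,o2+s[1]*d2
    return (p+q)/2,np.linalg.norm(p-q)
E
python3 - <<'E'
from h import *
s=get_state(); print({k:np.round(v,3) for k,v in s.items()})
for n in("scene","top","wrist"):
    c=cam(n); print(n,np.round(-c[2].T@c[3],3),c[1][0,0]); cv2.imwrite(f"pics/{n}0.png",c[0]); np.savez(n+"0.npz",*c)
E
```

```text
{'time': np.float64(0.0), 'qpos': array([ 1.024,  0.287,  1.578, -0.   ,  1.279, -0.15 ]), 'dq': array([ 0.001, -0.001,  0.   , -0.002,  0.   ,  0.   ]), 'joint_efforts': array([-1.0000e-03, -4.0597e+01, -2.9263e+01, -0.0000e+00,  6.0000e-03,
        0.0000e+00]), 'eef_pos': array([0.261, 0.622, 0.249]), 'tcp_rot': array([ 0.197,  0.98 , -0.001, -0.   ]), 'contact_force': array([ 0.2  , -0.248, -0.09 ]), 'wrist_torque': array([ 0.018, -0.047,  0.033]), 'finger_force': np.float64(0.0), 'opening': np.float64(1.0)}
scene [0.502 0.765 1.184] 529.184827675721
top [0.435 0.123 1.193] 536.3374385009321
wrist [0.186 0.654 0.373] 320.46194518418685
```

View pics/scene0.png

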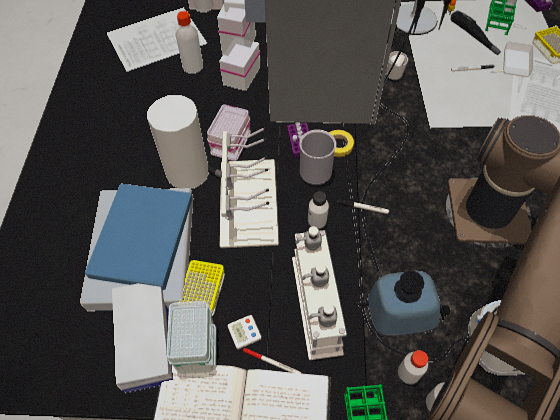

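View pics/top0.png

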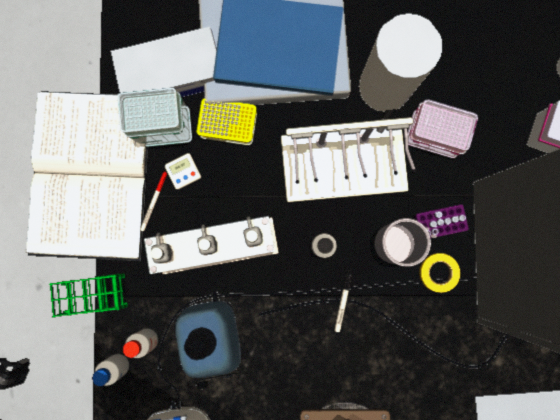

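Pipettes stand in the rack at top (160,253), (206,243), (253,235); the stand is at (345,160), the beaker at (405,243), the bottle at (323,245) and the timer at (183,170). Zooming in for exact features.

```bash
python3 - <<'E'
import cv2
a=cv2.imread("pics/top0.png")[110:280,130:450]; cv2.imwrite("pics/topc.png",cv2.resize(a,None,fx=2.5,fy=2.5,interpolation=cv2.INTER_CUBIC))
a=cv2.imread("pics/scene0.png")[125:365,205:355]; cv2.imwrite("pics/scc.png",cv2.resize(a,None,fx=2.5,fy=2.5,interpolation=cv2.INTER_CUBIC))
E
```

```text
(no output)
```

View pics/topc.png

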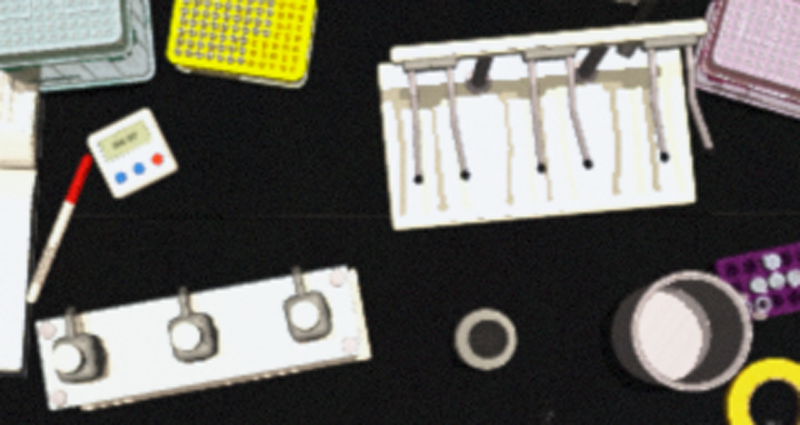

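View pics/scc.png

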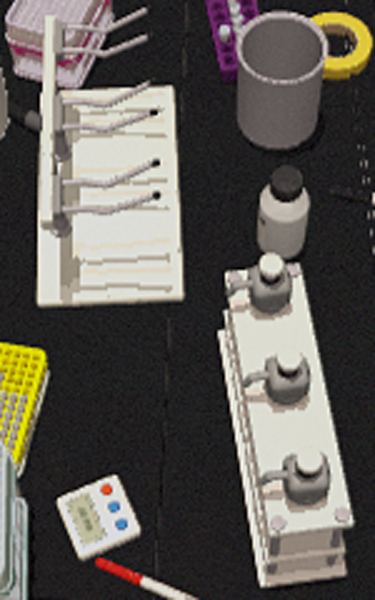

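Top crop shows the buttons as white discs at crop (69,357), (191,336), (306,315), with the finger rests pointing up (world +x). The wire tips are black dots. The scene crop shows the same features, with +y at the bottom. Triangulating now.

```bash
python3 - <<'E'
from h import *
T=[np.load("top0.npz")[f"arr_{i}"] for i in range(4)];S=[np.load("scene0.npz")[f"arr_{i}"] for i in range(4)]
t=lambda u,v:(130+u/2.5-.3,110+v/2.5-.3); s=lambda u,v:(205+u/2.5-.3,125+v/2.5-.3)
# refine white buttons
def blob(im,p,r,lo):
    g=im.min(2); m=(g>lo).astype(np.uint8); n,l,st,ce=cv2.connectedComponentsWithStats(m); 
    k=l[int(round(p[1])),int(round(p[0]))]; return ce[k],st[k]
tp=[(69,357),(191,336),(306,315)];sp=[(313,462),(294,366),(272,266)]
for a,b in zip(tp,sp):
    for lo in (170,200): print(lo,[ (np.round(x[0],1),x[1][2:]) for x in (blob(T[0],t(*a),0,lo),blob(S[0],s(*b),0,lo))])
    print("btn",tri(T,t(*a),S,s(*b)), onz(T,*t(*a),.183+.013))
for nm,a,b in [("beak",(682,331),(281,47)),("L+",(418,180),(157,196)),("L-",(464,175),(155,162)),("M+",(541,168),(156,113)),("M-",(588,163),(149,83)),("R+",(664,157),(145,38)),("R-",(709,147),(145,11)),
 ("bottle",(486,339),(287,183)),("barL",(393,52),(52,226)),("barR",(705,25),(50,18)), ]: print(nm,tri(T,t(*a),S,s(*b)))
for nm,a in [("base+y-x",(395,229)),("base-y-x",(694,203)),("base+y+x",(380,64))]: print(nm,onz(T,*t(*a),.012))
for nm,a,b in [("rackBoltA",(57,397),(342,519)),("B",(47,329),(278,522)),("C",(338,278),(234,275))]: print(nm,tri(T,t(*a),S,s(*b)))
E
```

```text
170 [(array([211.2, 245.2]), array([ 133,   57, 3651], dtype=int32)), (array([321.5, 289.6]), array([  48,  104, 1986], dtype=int32))]
200 [(array([211.8, 245.1]), array([ 133,   57, 3318], dtype=int32)), (array([321.2, 287.7]), array([  47,  103, 1775], dtype=int32))]
btn (array([0.43365598, 0.36568266, 0.1850194 ]), np.float64(0.0021971412024779043)) [0.43474756 0.36291377 0.196     ]
170 [(array([211.2, 245.2]), array([ 133,   57, 3651], dtype=int32)), (array([321.5, 289.6]), array([  48,  104, 1986], dtype=int32))]
200 [(array([203.8, 244.1]), array([11, 11, 96], dtype=int32)), (array([321.2, 287.7]), array([  47,  103, 1775], dtype=int32))]
btn (array([0.44868255, 0.27591124, 0.17329262]), np.float64(0.0034351010459072765)) [0.45004105 0.27231989 0.196     ]
170 [(array([251.5, 235.1]), array([ 12,  13, 115], dtype=int32)), (array([313. , 230.2]), array([ 9,  9, 61], dtype=int32))]
200 [(array([251.3, 235.4]), array([11, 11, 92], dtype=int32)), (array([313. , 230.1]), array([ 9,  7, 48], dtype=int32))]
btn (array([0.46618324, 0.18737784, 0.18670804]), np.float64(0.00106530286636
[... 591 characters left out ...]
0.15780832]), np.float64(0.0007665615775565106))
bottle (array([0.44910157, 0.04684649, 0.10650211]), np.float64(0.001719547285935334))
barL (array([0.67336775, 0.1217244 , 0.13727011]), np.float64(0.0067028217871939215))
barR (array([ 0.69624523, -0.12685605,  0.14059772]), np.float64(0.000865643107307329))
base+y-x [0.54680791 0.11995934 0.012     ]
base-y-x [ 0.56894196 -0.14456692  0.012     ]
base+y+x [0.69470375 0.1328073  0.012     ]
rackBoltA (array([0.40381071, 0.38977107, 0.12199901]), np.float64(0.0016212969536335833))
B (array([0.45739563, 0.39674908, 0.12915107]), np.float64(0.0008479516384878404))
C (array([0.49800855, 0.16552432, 0.13037994]), np.float64(0.002686184016763824))
```

{"api": "jog_arm", "payload": {
  "deltas": "0.67 -1 0 0 0 0.44;0.67 -1 0 0 0 0.44;0.67 -1 0 0 0 0.44;0.67 -1 0 0 0 0.44;0.67 -1 0 0 0 0.44;0.67 -1 0 0 0 0.44;0.67 -1 0 0 0 0.44;0.67 -1 0 0 0 0.44;0.67 -1 0 0 0 0.44;0.67 -1 0 0 0 0.44;0.67 -1 0 0 0 0.44;0.67 -1 0 0 0 0.44;0.67 -1 0 0 0 0.42;0 0 0 0 0 0",
  "gripper": 0,
  "squeeze": 40
}}

```text
time: 1.9
eef_pos: [0.4356, 0.3615, 0.25]
tcp_rot: [-0.085, 0.996, -0.0, -0.0]
contact_force: [-0.4, -0.7, -1.3]
opening: 0.001
finger_force: 0.0
```

```bash
python3 - <<'E'
from h import *
c=cam("wrist"); np.savez("wrist1.npz",*c); print(np.round(-c[2].T@c[3],3),c[2].T[:,2])
p0=np.array([.4356,.3615])
im=c[0].copy()
for p in [(.4348,.3629,.196),(.4500,.2723,.196),(.4654,.1868,.196)]:
    q=proj(c,p); print(q); cv2.drawMarker(im,tuple(int(x) for x in q),(0,0,255),0,12)
cv2.imwrite("pics/w1.png",im)
E
```

```text
[0.356 0.348 0.374] [ 0.31244006  0.05331147 -0.94844035]
[277.98671128 239.5725741 ]
[126.55965632 238.97191969]
[-16.25851733 239.97520007]
```

View pics/w1.png

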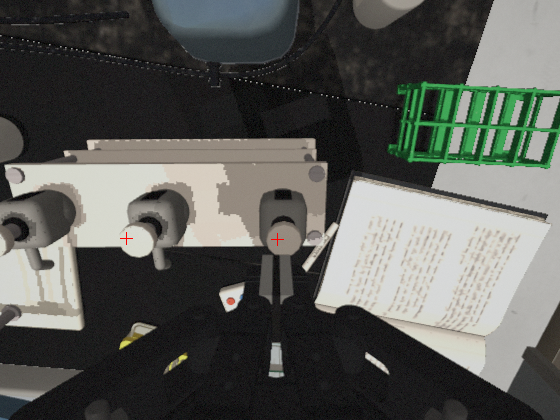

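Wrist view shows buttons at about (284,238), (137,241) and (3,239), so the buttons sit lower than the text suggests. I'll triangulate.

```bash
python3 - <<'E'
from h import *
L=lambda n:[np.load(n+".npz")[f"arr_{i}"] for i in range(4)]
T,S,W=L("top0"),L("scene0"),L("wrist1")
def circ(im,p,r0,r1,R):
    x,y=int(p[0]),int(p[1]); x0=max(x-R,0);y0=max(y-R,0)
    g=cv2.resize(cv2.cvtColor(im[y0:y+R,x0:x+R],cv2.COLOR_BGR2GRAY),None,fx=4,fy=4,interpolation=cv2.INTER_CUBIC)
    h=cv2.HoughCircles(g,cv2.HOUGH_GRADIENT,1,20,param1=100,param2=10,minRadius=int(4*r0),maxRadius=int(4*r1))
    return [] if h is None else [(round(float(a/4+x0-.4),1),round(float(b/4+y0-.4),1),round(float(r/4),1)) for a,b,r in h[0][:3]]
tp=[(157.3,252.5),(206,244.1),(252.1,235.7)];wp=[(284,238),(137,241),(3,239)]
for a,b in zip(tp,wp):
    print(circ(T[0],a,4,7.5,14),circ(W[0],b,12,21,30)); 
    for r in (b,):print(tri(T,a,W,r))
E
```

```text
[(155.7, 252.7, 5.8), (147.7, 244.5, 6.1), (161.7, 256.0, 7.0)] [(283.2, 238.7, 17.8), (286.0, 234.0, 19.4), (282.2, 228.7, 13.6)]
(array([0.43514334, 0.36562518, 0.19022662]), np.float64(0.002689332029085303))
[(203.7, 244.0, 5.6), (210.0, 246.7, 7.1), (205.2, 249.7, 5.1)] [(137.7, 237.7, 19.2), (147.5, 230.2, 14.4), (138.0, 243.0, 14.9)]
(array([0.45169676, 0.27491384, 0.1901514 ]), np.float64(0.004349806258530483))
[(251.0, 235.7, 5.9), (255.7, 238.0, 7.3), (254.5, 232.0, 6.2)] [(12.7, 233.0, 16.2), (15.5, 228.0, 16.3), (11.0, 222.5, 20.9)]
(array([0.46736216, 0.18857286, 0.18543662]), np.float64(0.003948392294401729))
```

```bash
python3 - <<'E'
from h import *
L=lambda n:[np.load(n+".npz")[f"arr_{i}"] for i in range(4)]
T,W=L("top0"),L("wrist1")
for a,b in zip([(155.7,252.7),(203.7,244),(251,235.7)],[(283.3,238.5),(137.7,240),(3,239)]):
    print(*tri(T,a,W,b),onz(T,*a,.196),onz(W,*b,.196))
E
```

```text
[0.43435702 0.36621808 0.19425091] 0.00018846544325465528 [0.43438609 0.36588434 0.196     ] [0.43355397 0.36595233 0.196     ]
[0.4506448  0.27757042 0.19316502] 0.0009952276305732776 [0.45024054 0.27678464 0.196     ] [0.44953986 0.27898556 0.196     ]
[0.46685105 0.190233   0.18709291] 0.0028427456600315978 [0.46537427 0.18888197 0.196     ] [0.46274699 0.19839605 0.196     ]
```

{"api": "jog_arm", "payload": {
  "deltas": "-0.1 0.22 -0.7 0 0 0;0 0 -0.7 0 0 0;0 0 -0.4 0 0 0;0 0 -0.2 0 0 0;0 0 -0.2 0 0 0;0 0 0 0 0 0;0 0 0 0 0 0"
}}

```text
time: 2.82
eef_pos: [0.4335, 0.3678, 0.2088]
tcp_rot: [-0.087, 0.996, 0.001, 0.001]
contact_force: [-2.2, -0.5, 9.2]
opening: 0.002
finger_force: 4.2
```

{"api": "jog_arm", "payload": {
  "deltas": "0 0 0.9 0 0 0;0.3 -1 0.4 0 0 0;0.2 -1 0 0 0 0;0.2 -1 0 0 0 0;0.1 -1 -0.2 0 0 0;0 -0.5 -0.5 0 0 0;0 0 -0.3 0 0 0;0 0 -0.2 0 0 0;0 0 0 0 0 0;0 0 0 0 0 0"
}}

```text
time: 4.08
eef_pos: [0.4492, 0.2773, 0.2088]
tcp_rot: [-0.087, 0.996, -0.0, 0.0]
contact_force: [-1.3, -1.1, 1.7]
opening: 0.001
finger_force: 1.1
```

{"api": "jog_arm", "payload": {
  "deltas": "0 0 -0.2 0 0 0;0 0 0 0 0 0;0 0 0 0 0 0"
}}

```text
time: 4.45
eef_pos: [0.4492, 0.2771, 0.2047]
tcp_rot: [-0.087, 0.996, 0.0, 0.0]
contact_force: [-0.8, -1.9, 4.4]
opening: -0.001
finger_force: 1.9
```

{"api": "jog_arm", "payload": {
  "deltas": "0 0 0.9 0 0 0;0.3 -1 0.4 0 0 0;0.2 -1 0 0 0 0;0.2 -1 0 0 0 0;0.1 -1 -0.2 0 0 0;0 -0.4 -0.4 0 0 0;0 0 -0.3 0 0 0;0 0 -0.2 0 0 0;0 0 -0.1 0 0 0;0 0 0 0 0 0;0 0 0 0 0 0"
}}

```text
time: 5.82
eef_pos: [0.4661, 0.1898, 0.2087]
tcp_rot: [-0.087, 0.996, -0.0, 0.002]
contact_force: [-2.7, -1.5, 8.3]
opening: 0.001
finger_force: 4.2
```

Springs: A (y=.366) and C (y=.189) are stiff at 9.2 and 8.3 N, and B is tired at 1.7 N for the same depth. Grasping C first.

{"api": "jog_arm", "payload": {
  "deltas": "0 0 0.9 0 0 0;0 0 0.9 0 0 0"
}}

```text
time: 6.08
eef_pos: [0.4647, 0.1895, 0.243]
tcp_rot: [-0.087, 0.996, 0.0, -0.0]
contact_force: [-0.0, -0.5, -0.0]
opening: -0.003
finger_force: 0.0
```

{"api": "jog_arm", "payload": {
  "deltas": "0 0 0.1 0 0 0;0 0 0 0 0 0;0 0 0 0 0 0;0 0 0 0 0 0;0 0 -0.7 0 0 0;0 0 -1 0 0 0;0 0 -1 0 0 0;0 0 -1 0 0 0;0 0 -0.2 0 0 0;0 0 0 0 0 0",
  "gripper": 0.8
}}

```text
time: 7.32
eef_pos: [0.4649, 0.1889, 0.1659]
tcp_rot: [-0.086, 0.996, -0.0, -0.0]
contact_force: [-1.1, -0.5, -0.1]
opening: 0.798
finger_force: 0.0
```

{"api": "jog_arm", "payload": {
  "deltas": "0 0 0 0 0 0;0 0 0 0 0 0;0 0 0 0 0 0;0 0 0 0 0 0;0 0 0 0 0 0;0 0 0.5 0 0 0;0 0 1 0 0 0;0 0 1 0 0 0;0 0 1 0 0 0;0 0 1 0 0 0;0 0 1 0 0 0;0 0 1 0 0 0;0 0 0.7 0 0 0;0 0 0 0 0 0",
  "gripper": 0,
  "squeeze": 40
}}

```text
time: 9.07
eef_pos: [0.4653, 0.1891, 0.3113]
tcp_rot: [-0.087, 0.996, 0.0, 0.001]
contact_force: [0.1, -0.1, -1.9]
opening: 0.381
finger_force: 40.0
```

{"api": "jog_arm", "payload": {
  "deltas": "0.34 -0.93 0 0 0 -0.1;0.34 -0.93 0 0 0 -0.1;0.34 -0.93 0 0 0 -0.1;0.34 -0.93 0 0 0 -0.1;0.34 -0.93 0 0 0 -0.1;0.34 -0.93 0 0 0 -0.1;0.34 -0.93 0 0 0 -0.1;0.34 -0.93 0 0 0 -0.1;0 0 0 0 0 0;0 0 0 0 0 0"
}}

```text
time: 10.32
eef_pos: [0.5193, 0.0403, 0.3102]
tcp_rot: [-0.046, 0.999, 0.0, -0.0]
contact_force: [-0.6, 0.7, -0.5]
opening: 0.384
finger_force: 40.0
```

```bash
python3 - <<'E'
from h import *
c=cam("wrist"); np.savez("wrist2.npz",*c); print(np.round(-c[2].T@c[3],3))
im=c[0].copy()
for n,p in dict(Lp=(.5714,.1023,.162),Lm=(.5749,.0669,.165),Mp=(.579,.007,.162),Mm=(.5854,-.0297,.16)).items(): print(n,proj(c,p).round())
cv2.imwrite("pics/w2.png",cv2.resize(im[100:],(800,457)))
E
```

```text
[0.439 0.033 0.434]
Lp [336. 254.]
Lm [298. 256.]
Mp [234. 253.]
Mm [196. 255.]
```

View pics/w2.png

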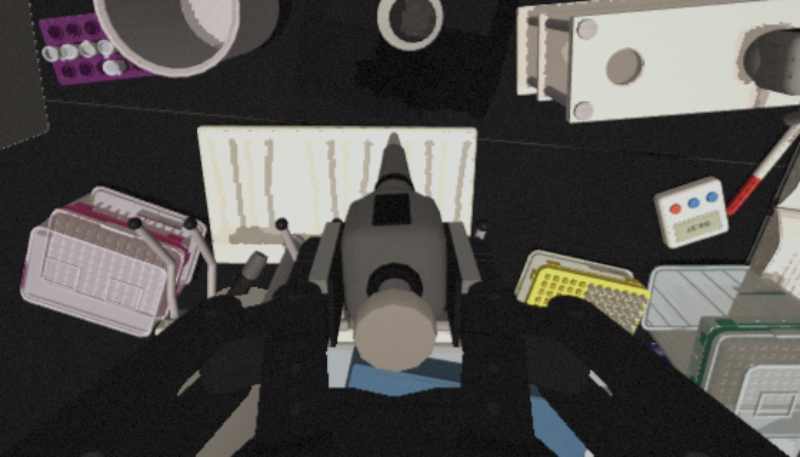

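Wrist view: tips at original pixels R(96,256),(133,257), M(197,257),(235,257), within about 2 px of prediction.

```bash
python3 - <<'E'
from h import *
L=lambda n:[np.load(n+".npz")[f"arr_{i}"] for i in range(4)]
T,W=L("top0"),L("wrist2")
g=W[0].min(2) if 0 else cv2.cvtColor(W[0],cv2.COLOR_BGR2GRAY)
t=lambda u,v:(130+u/2.5-.3,110+v/2.5-.3)
w=lambda u,v:(u*.7-.15,100+v*.7-.15)
for n,a,b in [("R-",(709,147),(137,223)),("R+",(664,157),(190,224)),("M-",(588,163),(282,224)),("M+",(541,168),(336,224)),("L-",(464,175),None),("L+",(418,180),(482,232))]:
    if b: print(n,*tri(T,t(*a),W,w(*b)),"wrist@.167",onz(W,*w(*b),.167)[:2],end=' ')
    print(n,"top@.167",onz(T,*t(*a),.167)[:2])
print("base corners wrist", [onz(W,*w(*b),.012) for b in [(199,127),(477,129)]])
# held pipette nozzle tip and button
print(onz(W,*w(393,135),.157), onz(W,*w(396,338),.340), get_state()["eef_pos"])
E
```

```text
R- [ 0.59539788 -0.12399614  0.15998374] 0.0012159838151228257 wrist@.167 [ 0.59104643 -0.12047271] R- top@.167 [ 0.59467675 -0.12183869]
R+ [ 0.58709639 -0.08599332  0.16908393] 0.0014757250553019995 wrist@.167 [ 0.58859384 -0.08625487] R+ top@.167 [ 0.58704662 -0.08706903]
M- [ 0.58270507 -0.0275468   0.16746466] 0.0018085720429428177 wrist@.167 [ 0.58306699 -0.02674464] M- top@.167 [ 0.58261922 -0.02851321]
M+ [0.57851063 0.00821015 0.16952919] 0.0004251048104404639 wrist@.167 [0.57982258 0.00818938] M+ top@.167 [0.57888027 0.0077125 ]
L- top@.167 [0.57367975 0.0670474 ]
L+ [0.5692425  0.1014562  0.17964926] 0.0032188314460539305 wrist@.167 [0.57681101 0.10354775] L+ top@.167 [0.56993844 0.10249675]
base corners wrist [array([ 0.57081111, -0.14180843,  0.012     ]), array([0.54820088, 0.12282639, 0.012     ])]
[0.51935748 0.03978574 0.157     ] [0.51891899 0.04088636 0.34      ] [0.51928943 0.04051964 0.31031149]
```

{"api": "jog_arm", "payload": {
  "deltas": "0.36 -0.53 -0.83 0 0 0;0.36 -0.53 -0.83 0 0 0;0.36 -0.53 -0.83 0 0 0;0.36 -0.53 -0.83 0 0 0;0.36 -0.52 -0.83 0 0 0;0 0 0 0 0 0;0 0 0 0 0 0"
}}

```text
time: 11.25
eef_pos: [0.5557, -0.0127, 0.2277]
tcp_rot: [-0.047, 0.999, 0.0, 0.0]
contact_force: [-0.3, 0.4, -1.5]
opening: 0.383
finger_force: 39.9
```

{"api": "jog_arm", "payload": {
  "deltas": "0.61 0.06 -0.38 0 0 0;0.61 0.06 -0.38 0 0 0;0.61 0.06 -0.38 0 0 0;0.61 0.06 -0.38 0 0 0;0.61 0.06 -0.38 0 0 0;0.61 0.06 -0.38 0 0 0;0 0 0 0 0 0;0 0 0 0 0 0"
}}

```text
time: 12.25
eef_pos: [0.6286, -0.0054, 0.1817]
tcp_rot: [-0.047, 0.999, -0.0, -0.0]
contact_force: [-0.4, -0.6, 0.0]
opening: 0.385
finger_force: 40.0
```

No contact on the way in. Lowering to feel the seat.

{"api": "jog_arm", "payload": {
  "deltas": "0 0 -0.15 0 0 0;0 0 -0.1 0 0 0;0 0 0 0 0 0;0 0 0 0 0 0"
}}

```text
time: 12.75
eef_pos: [0.6291, -0.0053, 0.1792]
tcp_rot: [-0.047, 0.999, -0.0, 0.001]
contact_force: [-1.8, 0.9, 5.5]
opening: 0.383
finger_force: 40.6
```

{"api": "jog_arm", "payload": {
  "deltas": "0 0 0 0 0 0;0 0 0 0 0 0;0 0 0 0 0 0;0 0 0 0 0 0;0 0 0.5 0 0 0;0 0 1 0 0 0;0 0 1 0 0 0;0 0 1 0 0 0;0 0 0.5 0 0 0;-1 0 0 0 0 0;-1 0.2 0 0 0 0;-1 0.4 0 0 0 0;0 0 0 0 0 0",
  "gripper": 0.65
}}

```text
time: 14.38
eef_pos: [0.5678, 0.007, 0.2569]
tcp_rot: [-0.047, 0.999, 0.0, -0.0]
contact_force: [0.5, -0.1, 0.1]
opening: 0.65
finger_force: 0.0
```

```bash
python3 - <<'E'
from h import *
c=cam("top");np.savez("top1.npz",*c);d=cam("scene");
P=(.629,-.0054,.152)
for k,z in (("sh",.152),("btn",.207)): print(k,proj(c,(P[0],P[1],z)),proj(d,(P[0],P[1],z)))
a=cv2.resize(c[0][90:290,120:460],None,fx=2,fy=2);b=cv2.resize(d[0][100:300,180:360],None,fx=2,fy=2)
o=np.zeros((800,800,3),np.uint8)[:600]; o=np.zeros((400,800,3),np.uint8);a=a[:, :440] if 0 else a
o=np.hstack([cv2.resize(c[0][100:280,250:450],(440,396)),b[:396]]);cv2.imwrite("pics/p1.png",o)
E
```

```text
sh [351.65737168 152.56489079] [246.73996582 167.6765446 ]
btn [355.24319541 147.08403307] [245.17958775 153.54289261]
```

View pics/p1.png

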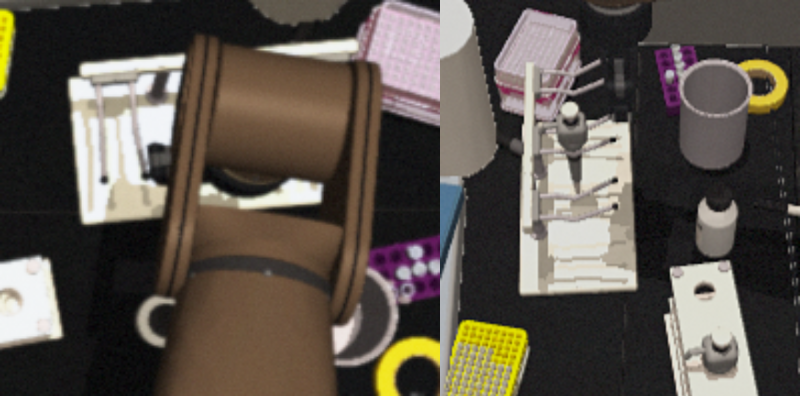

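Scene view: C hangs upright in cradle 2, with its button at (245,154), exactly as predicted. Next is B.

{"api": "jog_arm", "payload": {
  "deltas": "-0.42 0.97 0 0 0 0.06;-0.42 0.97 0 0 0 0.06;-0.42 0.97 0 0 0 0.06;-0.42 0.97 0 0 0 0.06;-0.42 0.97 0 0 0 0.06;-0.42 0.97 0 0 0 0.06;-0.42 0.97 0 0 0 0.06;-0.42 0.97 0 0 0 0.06;-0.42 0.97 0 0 0 0.06;-0.42 0.97 0 0 0 0.06;-0.42 0.97 0 0 0 0.06;-0.42 0.97 0 0 0 0.06;-0.42 0.97 0 0 0 0.06;-0.42 0.9 0 0 0 0.02;0 0 0 0 0 0;0 0 0 0 0 0",
  "gripper": 0.8
}}

```text
time: 16.48
eef_pos: [0.451, 0.2767, 0.2567]
tcp_rot: [-0.087, 0.996, -0.0, 0.0]
contact_force: [0.1, -0.9, 0.3]
opening: 0.799
finger_force: 0.0
```

{"api": "jog_arm", "payload": {
  "deltas": "0 0 -1 0 0 0;0 0 -1 0 0 0;0 0 -1 0 0 0;0 0 -1 0 0 0;0 0 -0.54 0 0 0;0 0 0 0 0 0"
}}

```text
time: 17.23
eef_pos: [0.4508, 0.2762, 0.1652]
tcp_rot: [-0.086, 0.996, -0.0, -0.001]
contact_force: [0.0, -0.6, 0.4]
opening: 0.797
finger_force: 0.0
```

{"api": "jog_arm", "payload": {
  "deltas": "0 0 0 0 0 0;0 0 0 0 0 0;0 0 0 0 0 0;0 0 0 0 0 0;0 0 0 0 0 0;0 0 0.5 0 0 0;0 0 1 0 0 0;0 0 1 0 0 0;0 0 1 0 0 0;0 0 1 0 0 0;0 0 1 0 0 0;0 0 1 0 0 0;0 0 0.7 0 0 0;0 0 0 0 0 0",
  "gripper": 0
}}

```text
time: 18.98
eef_pos: [0.4515, 0.2769, 0.3112]
tcp_rot: [-0.086, 0.996, 0.0, 0.001]
contact_force: [-0.4, -0.4, -1.3]
opening: 0.378
finger_force: 44.1
```

{"api": "jog_arm", "payload": {
  "deltas": "0.06 -0.96 0 0 0 0;0.06 -0.96 0 0 0 0;0.06 -0.96 0 0 0 0;0.06 -0.96 0 0 0 0;0.06 -0.96 0 0 0 0;0.06 -0.96 0 0 0 0;0.06 -0.96 0 0 0 0;0.06 -0.96 0 0 0 0;0.06 -0.96 0 0 0 0;0.06 -0.96 0 0 0 0;0.06 -0.96 0 0 0 0;0.06 -0.96 0 0 0 0;0.06 -0.96 0 0 0 0;0.06 -0.96 0 0 0 0;0.06 -0.96 0 0 0 0;0.06 -0.96 0 0 0 0;0.06 -0.96 0 0 0 0;0.06 -0.96 0 0 0 0;0.06 -0.96 0 0 0 0;0.06 -0.96 0 0 0 0"
}}

```text
time: 21.48
eef_pos: [0.4746, -0.1087, 0.3096]
tcp_rot: [-0.086, 0.996, 0.0, -0.0]
contact_force: [-0.3, -0.8, -1.9]
opening: 0.381
finger_force: 44.1
```

```bash
python3 - <<'E'
from h import *
print(get_state()["eef_pos"])
c=cam("wrist"); cv2.imwrite("pics/w3.png",c[0])
n=(*get_state()["eef_pos"][:2],.158);print("nozzle px",proj(c,n))
for r in (.042,.048):
  print("rim px",r,[proj(c,(.4556+r*np.cos(a),-.1075+r*np.sin(a),.12)).round().tolist() for a in (0,1.571,3.1416,4.712)])
E
```

```text
[ 0.47460332 -0.10867904  0.30959581]
nozzle px [273.45965054 194.89645669]
rim px 0.042 [[273.0, 206.0], [322.0, 173.0], [288.0, 123.0], [238.0, 159.0]]
rim px 0.048 [[272.0, 211.0], [327.0, 174.0], [289.0, 117.0], [232.0, 158.0]]
```

View pics/w3.png

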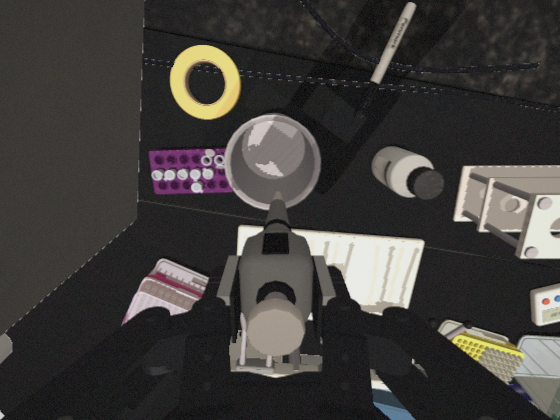

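Rim spans (225–321, 114–209), so the beaker centre is near (0.453,-0.113). I'll correct slightly and lower.

{"api": "jog_arm", "payload": {
  "deltas": "-0.2 -0.25 -0.5 0 0 0;0 0 -1 0 0 0;0 0 -1 0 0 0;0 0 -1 0 0 0;0 0 -1 0 0 0;0 0 -1 0 0 0;0 0 -1 0 0 0;0 0 -0.7 0 0 0;0 0 -0.3 0 0 0;0 0 0 0 0 0;0 0 0 0 0 0"
}}

```text
time: 22.9
eef_pos: [0.4716, -0.1124, 0.1608]
tcp_rot: [-0.087, 0.996, -0.0, 0.001]
contact_force: [0.2, -0.2, -1.8]
opening: 0.378
finger_force: 44.1
```

{"api": "jog_arm", "payload": {
  "deltas": "0 0 -0.15 0 0 0;0 0 -0.1 0 0 0;0 0 0 0 0 0;0 0 0 0 0 0"
}}

```text
time: 23.4
eef_pos: [0.4727, -0.1128, 0.1582]
tcp_rot: [-0.086, 0.996, -0.001, 0.002]
contact_force: [-1.2, 1.1, 9.6]
opening: 0.378
finger_force: 45.5
```

{"api": "jog_arm", "payload": {
  "deltas": "0 0 0.1 0 0 0;0 0 0 0 0 0;0 0 0 0 0 0;0 0 0 0 0 0;0 0 0 0 0 0;0 0 0 0 0 0",
  "gripper": 0.5
}}

```text
time: 24.15
eef_pos: [0.471, -0.1122, 0.1569]
tcp_rot: [-0.086, 0.996, 0.0, -0.0]
contact_force: [0.5, 0.2, -0.9]
opening: 0.5
finger_force: 0.0
```

{"api": "jog_arm", "payload": {
  "deltas": "0 0 0 0 0 0;0 0 0 0 0 0;0 0 0 0 0 0;0 0 0 0 0 0;0 0 0.5 0 0 0;0 0 1 0 0 0;0 0 1 0 0 0;0 0 1 0 0 0;0 0 1 0 0 0;0 0 0.5 0 0 0;0 0 0 0 0 0",
  "gripper": 0.85
}}

```text
time: 25.52
eef_pos: [0.4714, -0.1124, 0.2579]
tcp_rot: [-0.087, 0.996, -0.001, 0.001]
contact_force: [0.6, 0.2, -0.6]
opening: 0.854
finger_force: 0.0
```

```bash
python3 - <<'E'
from h import *
d=cam("scene");c=cam("wrist")
cv2.imwrite("pics/p2.png",np.hstack([cv2.resize(d[0][60:320,200:370],None,fx=1.6,fy=1.6),cv2.resize(c[0][:312],(520,416))[:, :]])[:416])
E
```

```text
(no output)
```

View pics/p2.png

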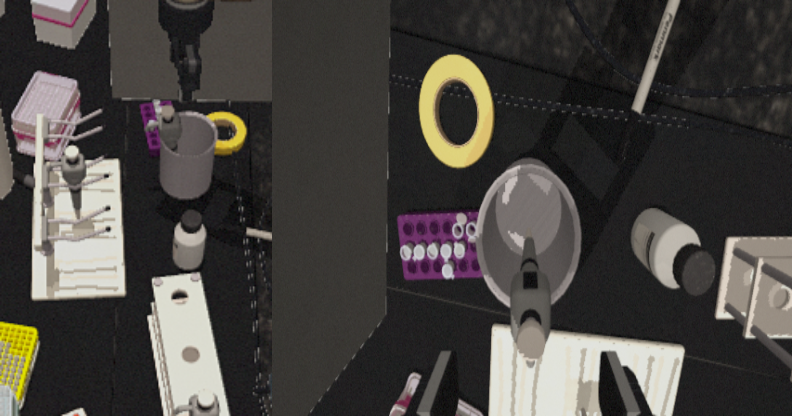

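B leans on the rim inside the upright beaker. Now A.

{"api": "jog_arm", "payload": {
  "deltas": "-0.08 1 0 0 0 0;-0.08 1 0 0 0 0;-0.08 1 0 0 0 0;-0.08 1 0 0 0 0;-0.08 1 0 0 0 0;-0.08 1 0 0 0 0;-0.08 1 0 0 0 0;-0.08 1 0 0 0 0;-0.08 1 0 0 0 0;-0.08 1 0 0 0 0;-0.08 1 0 0 0 0;-0.08 1 0 0 0 0;-0.08 1 0 0 0 0;-0.08 1 0 0 0 0;-0.08 1 0 0 0 0;-0.08 1 0 0 0 0;-0.08 1 0 0 0 0;-0.08 1 0 0 0 0;-0.08 1 0 0 0 0;-0.08 1 0 0 0 0",
  "gripper": 0.8
}}

```text
time: 28.12
eef_pos: [0.4376, 0.2891, 0.256]
tcp_rot: [-0.087, 0.996, -0.0, -0.001]
contact_force: [0.6, 0.8, 0.8]
opening: 0.798
finger_force: 0.0
```

{"api": "jog_arm", "payload": {
  "deltas": "-0.08 1 0 0 0 0;-0.08 1 0 0 0 0;-0.08 1 0 0 0 0;-0.08 0.9 0 0 0 0;0 0 0 0 0 0;0 0 -1 0 0 0;0 0 -1 0 0 0;0 0 -1 0 0 0;0 0 -1 0 0 0;0 0 -0.6 0 0 0;0 0 0 0 0 0"
}}

```text
time: 29.5
eef_pos: [0.4321, 0.3654, 0.1635]
tcp_rot: [-0.086, 0.996, -0.001, -0.001]
contact_force: [0.2, -0.1, -0.1]
opening: 0.798
finger_force: 0.0
```

{"api": "jog_arm", "payload": {
  "deltas": "0.1 0 0.1 0 0 0;0 0 0 0 0 0"
}}

```text
time: 29.75
eef_pos: [0.4355, 0.3662, 0.1684]
tcp_rot: [-0.086, 0.996, 0.001, 0.001]
contact_force: [0.1, -0.5, -0.3]
opening: 0.802
finger_force: 0.0
```

{"api": "jog_arm", "payload": {
  "deltas": "0 0 0 0 0 0;0 0 0 0 0 0;0 0 0 0 0 0;0 0 0 0 0 0;0 0 0 0 0 0;0 0 0.5 0 0 0;0 0 1 0 0 0;0 0 1 0 0 0;0 0 1 0 0 0;0 0 1 0 0 0;0 0 1 0 0 0;0 0 1 0 0 0;0 0 0.7 0 0 0;0 0 0 0 0 0",
  "gripper": 0
}}

```text
time: 31.5
eef_pos: [0.4351, 0.366, 0.3126]
tcp_rot: [-0.086, 0.996, 0.001, 0.001]
contact_force: [-0.5, 0.7, -1.3]
opening: 0.376
finger_force: 44.1
```

{"api": "jog_arm", "payload": {
  "deltas": "0.37 -0.945 0 0 0 -0.053;0.37 -0.945 0 0 0 -0.053;0.37 -0.945 0 0 0 -0.053;0.37 -0.945 0 0 0 -0.053;0.37 -0.945 0 0 0 -0.053;0.37 -0.945 0 0 0 -0.053;0.37 -0.945 0 0 0 -0.053;0.37 -0.945 0 0 0 -0.053;0.37 -0.945 0 0 0 -0.053;0.37 -0.945 0 0 0 -0.053;0.37 -0.945 0 0 0 -0.053;0.37 -0.945 0 0 0 -0.053;0.37 -0.945 0 0 0 -0.053;0.37 -0.945 0 0 0 -0.053;0.37 -0.945 0 0 0 -0.053;0 0 0 0 0 0;0 0 0 0 0 0"
}}

```text
time: 33.62
eef_pos: [0.5456, 0.0824, 0.3108]
tcp_rot: [-0.047, 0.999, 0.0, -0.0]
contact_force: [-0.2, 0.2, -1.1]
opening: 0.376
finger_force: 44.1
```

```bash
python3 - <<'E'
from h import *
s=get_state();print(s["eef_pos"])
c=cam("wrist");np.savez("wrist4.npz",*c)
for n,p in dict(Lp=(.570,.1025,.167),Lm=(.5737,.067,.167)).items(): print(n,proj(c,p).round(1))
cv2.imwrite("pics/w4.png",cv2.resize(c[0][150:350,150:420],(800,593)))
E
```

```text
[0.54557827 0.08236931 0.31083681]
Lp [295.3 225.3]
Lm [255.6 225.7]
```

View pics/w4.png

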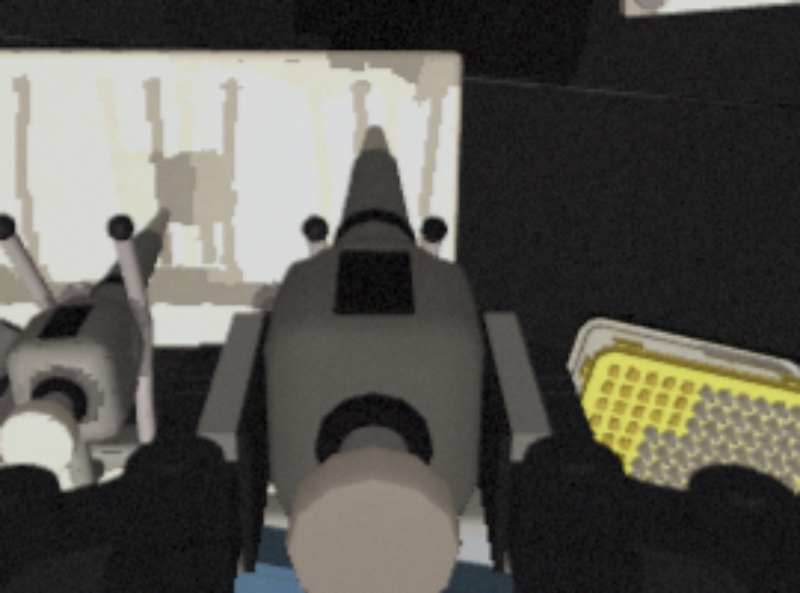

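Tips at (256,227) and (296,227) are within 1 px of prediction, and the nozzle is centred between them.

{"api": "jog_arm", "payload": {
  "deltas": "0 0 -0.85 0 0 0;0 0 -0.85 0 0 0;0 0 -0.85 0 0 0;0 0 -0.85 0 0 0;0.04 0.03 -0.75 0 0 0;0 0 0 0 0 0;0 0 0 0 0 0;0.61 0.06 -0.38 0 0 0;0.61 0.06 -0.38 0 0 0;0.61 0.06 -0.38 0 0 0;0.61 0.06 -0.38 0 0 0;0.61 0.06 -0.38 0 0 0;0.61 0.06 -0.38 0 0 0;0 0 0 0 0 0;0 0 0 0 0 0"
}}

```text
time: 35.55
eef_pos: [0.6195, 0.0901, 0.1823]
tcp_rot: [-0.047, 0.999, 0.0, -0.0]
contact_force: [-1.3, 0.5, -1.3]
opening: 0.377
finger_force: 44.0
```

{"api": "jog_arm", "payload": {
  "deltas": "0 0 -0.15 0 0 0;0 0 -0.1 0 0 0;0 0 0 0 0 0;0 0 0 0 0 0"
}}

```text
time: 36.05
eef_pos: [0.6208, 0.0895, 0.1794]
tcp_rot: [-0.047, 0.999, -0.001, 0.002]
contact_force: [1.6, -2.5, 5.4]
opening: 0.377
finger_force: 44.9
```

{"api": "jog_arm", "payload": {
  "deltas": "0 0 0 0 0 0;0 0 0 0 0 0;0 0 0 0 0 0;0 0 0 0 0 0;0 0 0.5 0 0 0;0 0 1 0 0 0;0 0 1 0 0 0;0 0 1 0 0 0;0 0 1 0 0 0;-1 1 0.5 0 0 0;-1 1 0 0 0 0;-1 1 0 0 0 0;-1 1 0 0 0 0;-1 1 0 0 0 0;0 1 0 0 0 0;0 1 0 0 0 0;0 1 0 0 0 0;0 0 0 0 0 0;0 0 0 0 0 0",
  "gripper": 0.65
}}

```text
time: 38.42
eef_pos: [0.5198, 0.2499, 0.277]
tcp_rot: [-0.047, 0.999, -0.0, -0.0]
contact_force: [0.5, 0.2, 0.1]
opening: 0.647
finger_force: 0.0
```

```bash
python3 - <<'E'
from h import *
d=cam("scene");c=cam("top")
for p in [(.6205,.0892),(.629,-.0054)]: print(proj(c,(*p,.207)),proj(d,(*p,.207)))
cv2.imwrite("pics/p3.png",np.hstack([cv2.resize(d[0][80:320,190:360],(350,494)),cv2.resize(c[0][100:290,270:443],(450,494))]))
E
```

```text
[304.34173302 151.82212565] [245.73293306 186.79306283]
[355.24319541 147.08403307] [245.17958775 153.54289261]
```

View pics/p3.png

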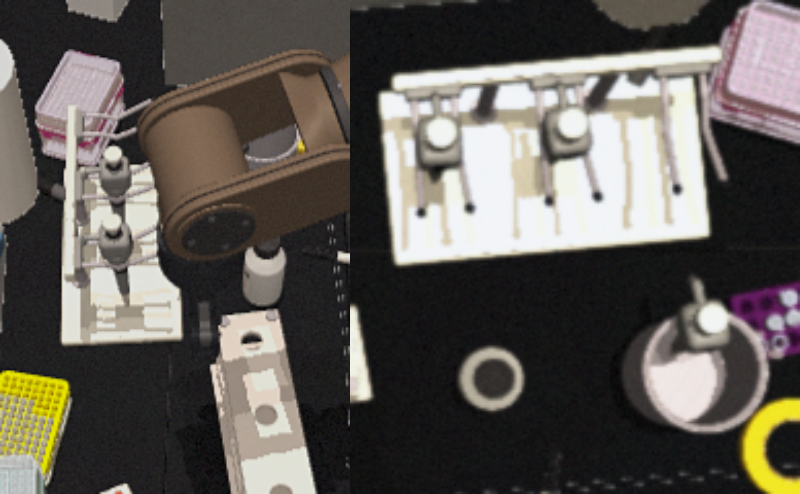

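Both views show A and C hanging upright, with buttons in the top view at about (304,151) and (355,149), against a predicted (304,152) and (355,147). B stands in the beaker leaning on the rim, with its button at (409,223).

```bash
python3 -c "
from plant import ctrl; print(ctrl.sign_off())"
```

```text
the job is handed in; nothing more can be done
None
```

I handed the job in: the two pipettes with stiff springs hang upright in cradles 1 and 2, and the tired one, from the rack's middle place, stands nozzle down in the upright beaker; sign-off returned no verdict.

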